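# Stow the bamboo tea spatula under its sprung keeper

### The arm

A 7-joint arm with a two-finger parallel gripper is mounted at the origin on the work surface. World frame = base frame: x ahead of the robot, y to its left, z up, the work surface at z = 0. Lengths are in m, angles in rad, forces in N, time in s.
With the tool pointing down it reaches from about 0.35 to 0.9 m from the base axis. Payload 7.2 kg.
Tool frame: the origin (TCP) lies midway between the tips of the shut fingers; the grasp point (between the pads) lies env.hold_point_z behind it (env.hold_point_z is the distance from the TCP to the grasp point, in m); z points along the fingers, y is the line along which they close (so a half turn about z gives the same grasp; the last joint's range is limited). The gripper opens to 88 mm and grips with 3 to 60 N. Pads are 20 mm wide; open, the fingers measure 115 mm over their backs; the gripper's body (75 mm by 178 mm) begins 61 mm behind the grasp point.
Start: joints at [1.078, 0.411, -0.013, 1.596, 0.006, 1.134, -0.082], TCP at [0.258, -0.569, 0.223] pointing down, gripper open.
Joint ranges: [-2.95, 2.95], [-0.29, 1.99], [-1.47, 1.44], [0.14, 2.54], [-1.03, 4.17], [0.13, 1.85], [-2.86, 2.86]. Speed limits (rad/s): [2.39, 2.39, 3.01, 3.01, 3.14, 3.14, 3.14].

### API

Orientations are given as a unit quaternion [w, x, y, z].
In Python, from station import env, capture, workorder, finder gives the robot as it stands.
- The arm moves only by the tool servo_tool, never from a script. Its argument "deltas" is a list of rows, each a list of 4 numbers: the shift along the tool's x, y, z each as a share of 0.25 m, from -1 to 1, then the turn about the tool's z as a share of pi rad, from -1 to 1. In form: [[x, y, z, turn], ...]. A call has 1 to 5 rows; each row is the pose to reach, as a shift and turn from the pose commanded when the call began, along the tool's axes at that moment, turning the shorter way round; what a row does not reach only later rows make up. A row lasts 1/8 s, in which the tool goes at most 62.5 mm and 10.7 degrees, less where a joint would pass 70% of its speed; a pose out of reach is approached as far as the arm can. A call with a number of a shift or a turn outside -1 to 1 is refused whole. A call with a gripper value outside its range is refused whole. "fingers" is the opening, from 0 (shut) to 1 (fully open), set as the call begins (left out, the last holds). The fingers move at their own pace and stop on an object; "newtons" is the grip in N (left out, the last holds). Time passes only in rows, so rows that repeat a pose let the fingers close. It gives the time, the measured TCP pose, the force, the opening and the grip force at its end, in the units of the state.
- env.observe(): the state, without advancing time (a new reading comes with each control period).
- capture(name): name is "scene" or "top" or "wrist"; returns a dict with "pixels" (420x560x3 uint8, red, green, blue), "K" (3x3 intrinsics, pixels), "T" (4x4, takes a point from camera to world coordinates). Camera axes: x right, y down, z forward; pixel columns grow to the right and rows downward; lengths in m; the calibration is good to about 2 mm. A picture is of the moment at which its call begins. There is no depth.
- workorder.finish_job(): hands the job in; it is judged then, once.
Trained networks look in a picture, given as the dict that the camera call returned (one of the last four; its "shot" number tells which), for a name from the list of things; names that differ only in an ending like _2 or _b are one class to them, and where a whole thing is asked for, a point or a joint stands for the part that bears it (a point fixed in the world has none). Each returns a list of dicts, best first, with "score" (0 to 1); they miss things now and then, are a little off and sometimes report something else, mostly with a low value. They report only what shows in the picture. A call takes as long as a camera call. They do not tell look-alikes from the thing itself.
- finder.outline_of(picture, query): "mask" (420x560 bool, what is visible of it) and "bbox" ([left, top, width, height] in pixels, round what is visible of it).
The state is a dict: "clock": time; "q": joint angles; "dq": joint speeds; "joint_efforts": joint torques, N m; "tool_pos": TCP position; "eef_rot": TCP orientation; "wrist_force": force on the tool from outside, world axes, zero at the start; "ft_torque": the same for the moment, N m; "finger_gap": finger opening in m; "gripper_force": force on a finger pad.
Only numpy, scipy, OpenCV 4.12 (cv2) and the standard library are available. Lean on these libraries where they do the work, as an engineer would, in place of code of your own. Each camera call takes 0.05 s, during which the arm holds its last target. There are 200 camera calls.

### The job

A cup has been left standing across the empty compartment of the dark wooden tool caddy: first set it down gently, upright, wholly on the bare cork coaster and let go. Then lay the loose bamboo spatula flat in that compartment, its wide head tucked under the lip of the sprung steel keeper and its tail down inside the tail wall, and let go. Leave the tongs in the caddy and the things on the black tea tray alone.

Things in the scene. Friction and masses are not known exactly. Their poses are not given: they have to be found in the camera images.
- cup: White porcelain tea cup with a blue rim, 45 mm tall, standing on top of the caddy's walls across the tail part of the empty compartment. Outer diameter 34 mm at the foot, 47 mm at 12 mm height, widening to 56 mm at the rim. 70 g. Origin: centre of the underside of the foot; z is its upright axis.
- coaster: Bare round cork coaster, fixed, 84 mm in diameter, 6 mm thick, to the robot's right of the caddy. Origin: centre of its underside, on the table.
- spatula: Loose bamboo tea spatula lying on the table to the robot's left of the caddy, about 40 g, 170 mm long. Handle 14 mm wide and 10 mm thick from x = -85 to +40 mm; wide flat head 30 mm wide and 8 mm thick from x = +40 to +85 mm; flat underside throughout. Origin: on the underside, midway along the length (near the balance point). x points along it towards the wide head, z up.
- spatula_tip (a point): Middle of the spatula's head end, on the underside, 85 mm from its origin along +x; axes as the spatula's.
- spatula_tail (a point): Middle of the spatula's tail end, on the underside, 85 mm from its origin along -x; axes as the spatula's.
- caddy: Fixed dark wooden tool caddy, 209 x 150 mm (x -97 to 112, y -75 to 75 mm), walls 18 mm high. Origin: on the underside; x runs along the compartments to the keeper end, y across. A finger trough (x -32 to 32 mm, floor 3 mm above the table) crosses its whole width. The empty compartment runs along y = +36 mm, the one with the tongs along y = -36 mm.
- tail_wall (a point): Fixed point on the floor of the empty compartment at the inner face of its tail wall; axes as the caddy's. The wall is 12 mm high above the floor. From here to the trough the channel is 18 mm wide and 55 mm long; beyond the trough, the bay for the head is 35 mm wide. The floor is 6 mm above the table.
- keeper_rest (a point): Fixed point on the compartment's floor below the keeper's face at rest, 164 mm from tail_wall (6 mm less than the spatula); axes as the caddy's. The keeper: sprung steel block 30 mm wide, top 26 mm above the table, yields 14 mm to +x (1.5 N to start it, 3 N at 6 mm, 5 N at 14 mm). Its lip, 4 mm thick, overhangs the face 8 mm to -x, underside 12 mm above the floor.
- slot (a point): Where the spatula's origin lies when stowed: on the compartment's floor, 85 mm from tail_wall, in mid trough; axes as the caddy's (x to the keeper, z up). The head goes in tilted down (about 8 degrees), under the lip, pushes the keeper back 8 to 10 mm, then the tail is lowered inside the tail wall; the keeper then presses the spatula against that wall.
- tongs: Bystander: bamboo tongs, 120 x 20 x 8 mm, lying in the caddy's other compartment. Origin: centre of the underside.
- teapot: Bystander: white porcelain teapot on the black tea tray at the robot's far right, 98 mm tall, about 165 mm over spout and handle. Origin: centre of its underside.
- pitcher: Bystander: stainless pitcher on the tea tray, 85 mm tall, 68 mm in diameter. Origin: centre of its underside.
- cup_b: Bystander: a second blue-rimmed cup, same shape as the first, standing on the tea tray. Origin: centre of its underside.
Not all that is in view belongs to the job. What is shaped like the cup but pink, purple or red is not meant.

How it is judged:
On the way, in this order (a step that is already met when the one before it is completed fails the run):
1. the cup stands upright, wholly on the coaster, released (horizontal distance between cup and coaster below 0.025 m and z of cup in the frame of coaster below 0.01 m and angle between cup's own z axis and vertical below 0.1 rad and contact force between the fingers and cup below 0.05 N), for 0.2 s.
2. the spatula lies flat in the compartment, its head under the keeper's lip, its tail inside the tail wall (x of spatula_tip in the frame of slot between 0.08 and 0.089 m and y of spatula_tip in the frame of slot between -0.006 and 0.006 m and z of spatula_tip in the frame of slot between -0.003 and 0.003 m and y of spatula_tail in the frame of slot between -0.006 and 0.006 m and z of spatula_tail in the frame of slot between -0.003 and 0.003 m and angle between spatula's own z axis and vertical below 0.05 rad), for 0.2 s.
At the end, for the whole second after the job is handed in: Cup upright (0.1 rad), within 25 mm of the coaster's centre. Spatula flat (0.05 rad), both ends within 3 mm of the floor and 6 mm of the middle line, head end 80 to 89 mm from the slot point. Both released and at rest; tongs, teapot, pitcher, second cup within 20 mm of their starts (all of step 1 and all of step 2 and linear speed of each of spatula, cup below 0.02 m/s and contact force between the fingers and spatula below 0.05 N and distance of each of teapot, pitcher, cup_b, tongs from where it was at the start of the episode below 0.02 m); the robot touches nothing.
It fails at once if a bystander (tongs, teapot, pitcher, second cup) is moved more than 20 mm (distance of any of teapot, pitcher, cup_b, tongs from where it was at the start of the episode above 0.02 m).
It fails at once if the cup is tipped over (angle between cup's own z axis and vertical above 0.7 rad).
It fails at once if the cup is dropped: let go more than 15 mm above the coaster (contact force between the fingers and cup below 0.01 N and horizontal distance between cup and coaster below 0.05 m and z of cup in the frame of coaster above 0.021 m).
It also fails if it takes over 54 s, if anything falls off the work surface, if the arm or the gripper's body presses on something with over 40 N, if the wrist force passes 120 N, or if a joint passes its speed limit or range.

## Working session

There is one attempt and no reset: what is moved stays moved. The work goes in short steps, Python scripts to look and compute and a tool call to move; the robot and the scene stay as the last step left them, time stands still between calls to the robot, and variables do not carry over. Pictures are saved under pics/ and viewed, at most 10 in all, crops included, and the job is handed in when it is done.

Besides the shell and the picture viewer there is one more tool, called after "Request:" as name(argument=value, ...), one argument or row to a line, values as JSON. servo_tool: Moves the arm, as the interface text tells. Its arguments: {"type":"object","properties":{"deltas":{"type":"array"},"fingers":{"type":"number"},"newtons":{"type":"number"}},"required":["deltas"]}

```bash
ls; mkdir -p pics
python3 - <<'E'
from station import env, capture, workorder, finder
import cv2,numpy as np
print(env.hold_point_z, env.observe())
a=capture("scene");b=capture("top")
for n,p in(("scene",a),("top",b)):
    cv2.imwrite(f"pics/{n}0.png",p["pixels"][:,:,::-1]); print(n,p["K"].round(1).tolist(),p["T"].round(3).tolist())
    for q in("cup","coaster","spatula","caddy","tongs","spatula_tip"):
        for r in finder.outline_of(p,q): print(q,round(r["score"],2),r["bbox"])
E
```

```text
pics
0.0187 {'clock': 0.0, 'q': array([ 1.07778488,  0.41192071, -0.01275342,  1.59703583,  0.00561312,
        1.13429312, -0.08223453]), 'dq': array([-0.0016541 ,  0.00195284,  0.00032509,  0.00084343, -0.0005472 ,
       -0.00032424, -0.00372228]), 'joint_efforts': array([-8.67427552e-04, -5.87952232e+01,  6.42043166e-01, -2.91082978e+01,
       -5.36979188e-02,  1.81109336e-02,  1.50829605e-04]), 'tool_pos': array([ 0.25736502, -0.5689966 ,  0.22179926]), 'eef_rot': array([-7.78943614e-04,  9.77522728e-01,  2.10828506e-01, -2.24371335e-04]), 'wrist_force': array([-0.19619742,  0.14616042,  0.06000657]), 'ft_torque': array([-0.00233469, -0.03818011,  0.0430033 ]), 'gripper_force': 0.0, 'finger_gap': 0.087745784499768}
scene [[480.3, 0.0, 274.3], [0.0, 480.3, 203.2], [0.0, 0.0, 1.0]] [[-0.682, 0.487, -0.546, 1.248], [0.731, 0.469, -0.496, 0.55], [0.014, -0.737, -0.676, 1.003], [0.0, 0.0, 0.0, 1.0]]
cup 0.81 [342.9, 264.9, 20.1, 26.7]
cup 0.77 [327.1, 212.0, 18.8, 21.4]
cup 0.68 [285.6, 197.9, 22.2, 21.4]
cup 0.62 [174.5, 152.3, 16.1, 25.0]
cup 0.56 [289.7, 233.9, 22.7, 21.4]
coaster 0.95 [241.6, 193.7, 24.5, 17.7]
spatula 0.9 [369.8, 291.0, 68.9, 14.9]
caddy 0.78 [229.5, 223.7, 89.0, 72.7]
tongs 0.74 [247.1, 234.1, 41.2, 25.7]
spatula_tip 0.59 [371.5, 290.6, 65.9, 16.9]
top [[383.8, 0.0, 283.7], [0.0, 383.8, 205.5], [0.0, 0.0, 1.0]] [[0.006, -0.997, 0.078, 0.434], [-1.0, -0.006, 0.003, -0.11], [-0.002, -0.078, -0.997, 1.121], [0.0, 0.0, 0.0, 1.0]]
cup 0.84 [229.2, 183.8, 21.3, 20.5]
cup 0.79 [172.1, 189.9, 23.0, 17.1]
cup 0.72 [401.1, 174.9, 26.5, 25.0]
cup 0.71 [229.4, 236.1, 18.1, 24.0]
cup 0.63 [269.8, 223.4, 21.9, 21.7]
coaster 0.79 [319.1, 205.1, 23.7, 27.3]
spatula 0.66 [120.5, 196.8, 43.8, 47.1]
caddy 0.83 [229.2, 140.0, 51.8, 74.4]
caddy 0.55 [402.7, 174.2, 23.3, 22.7]
tongs 0.43 [265.1, 164.9, 8.1, 36.7]
spatula_tip 0.71 [126.7, 197.0, 37.9, 49.6]
```

Run:
```python
import cv2
a=cv2.imread("pics/top0.png")
cv2.imwrite("pics/topc.png",cv2.resize(a[110:290,100:340],None,fx=3.33,fy=3.33,interpolation=cv2.INTER_CUBIC))
```

```text
(no output)
```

View pics/topc.png

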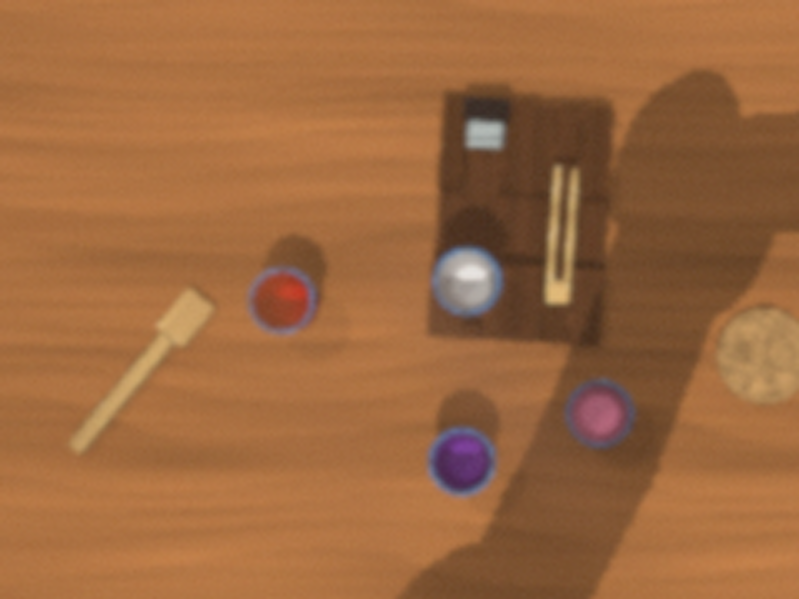

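View pics/scene0.png

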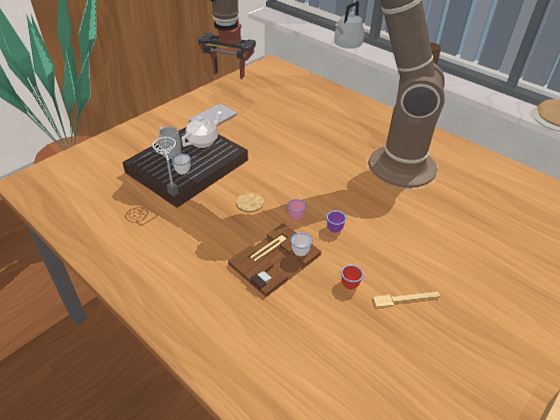

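The white cup is the one standing on the caddy, at about (467,281) in the top crop or (301,245) in the scene view. The red cup (283,299), purple (462,461) and pink (600,413) are decoys standing on the table. The spatula runs from its tail at (75,447) to its head at (200,300) in the crop. The coaster is at (762,355), and the keeper is at the far end of the compartment at (485,125).

```bash
cat > h.py <<'E'
import numpy as np, cv2
from scipy.spatial.transform import Rotation as R
def ray(p,u,z):
    d=p["T"][:3,:3]@np.linalg.solve(p["K"],[u[0],u[1],1.]); o=p["T"][:3,3]
    return (o+d*(z-o[2])/d[2])[:2]
def proj(p,P):
    P=np.atleast_2d(P); c=(P-p["T"][:3,3])@p["T"][:3,:3]; c=c@p["K"].T; return c[:,:2]/c[:,2:]
def rot(s): q=s["eef_rot"]; return R.from_quat([q[1],q[2],q[3],q[0]]).as_matrix()
def tool(s,target,yaw=None):
    "shares to move TCP to target; yaw = wanted world heading of tool y axis (mod pi)"
    M=rot(s); d=M.T@(np.array(target)-s["tool_pos"])/0.25; t=0
    if yaw is not None:
        a=np.arctan2(M[1,1],M[0,1]); e=(yaw-a+np.pi/2)%np.pi-np.pi/2; t=-e/np.pi
    return d.round(3),round(t,4)
E
python3 - <<'E'
from station import env, capture, finder
from h import *
p=capture("top"); f=lambda x,y:(x/3.33+99.85,y/3.33+109.85)
for n,u,z in(("cup rim",(467,281),.063),("coaster",(762,355),.006),("sp tail",(78,447),.005),("sp head",(200,302),.005),("cFL",(445,92),.018),("cFR",(612,98),.018),("cNR",(600,345),.018),("cNL",(430,335),.018)):
    print(n,ray(p,f(*u),z).round(4))
s=env.observe();M=rot(s);print(M.round(3))
E
```

```text
cup rim [0.5471 0.0139]
coaster [ 0.4898 -0.2379]
sp tail [0.4062 0.3571]
sp head [0.5334 0.2548]
cFL [0.7187 0.041 ]
cFR [ 0.7141 -0.1057]
cNR [ 0.497  -0.0966]
cNL [0.5048 0.0505]
[[ 0.911  0.412  0.   ]
 [ 0.412 -0.911 -0.   ]
 [ 0.     0.    -1.   ]]
```

Run:
```python
from station import env
from h import *
print(tool(env.observe(),[.54,-.06,.36],np.radians(87.5)))
```

```text
(array([ 1.869, -1.391, -0.549]), np.float64(0.1491))
```

Request:
servo_tool(
  deltas=[
    [0.93,-0.7,-0.5,0],
    [0.93,-0.7,-0.5,0],
    [0.93,-0.7,-0.5,0],
    [0.93,-0.7,-0.5,0],
    [0.93,-0.7,-0.5,0],
  ],
)

```text
clock: 1.38
tool_pos: [0.3961, -0.3158, 0.3471]
eef_rot: [0.0, 0.978, 0.211, 0.0]
wrist_force: [1.6, -0.5, -0.2]
finger_gap: 0.0879
gripper_force: 0.0
```

Request:
servo_tool(
  deltas=[
    [0.93,-0.69,-0.05,0.149],
    [0.93,-0.69,-0.05,0.149],
    [0.93,-0.69,-0.05,0.149],
    [0.93,-0.69,-0.05,0.149],
    [0.93,-0.69,-0.05,0.149],
  ],
)

```text
clock: 2.0
tool_pos: [0.5369, -0.0624, 0.3589]
eef_rot: [0.0, 1.0, -0.021, 0.0]
wrist_force: [0.4, -0.9, 0.4]
finger_gap: 0.0878
gripper_force: 0.0
```

Run:
```python
from station import env,capture,finder
from h import *
p=capture("wrist");s=env.observe();print(s["clock"],s["tool_pos"],tool(s,[.54,-.06,.36],np.radians(87.5)))
print(p["K"].round(1).tolist(),p["T"].round(3).tolist())
cv2.imwrite("pics/w1.png",p["pixels"][:,:,::-1])
for q in("cup","coaster","spatula","caddy"):
    for r in finder.outline_of(p,q): b=r["bbox"];print(q,round(r["score"],2),b,ray(p,(b[0]+b[2]/2,b[1]+b[3]/2),.006).round(3))
```

```text
2.05 [ 0.5393599  -0.0542907   0.35886096] (array([ 0.003,  0.023, -0.005]), np.float64(0.0029))
[[311.2, 0.0, 273.0], [0.0, 311.2, 209.1], [0.0, 0.0, 1.0]] [[-0.044, -0.969, -0.245, 0.604], [-0.999, 0.043, 0.01, -0.065], [0.001, 0.245, -0.969, 0.521], [0.0, 0.0, 0.0, 1.0]]
cup 0.87 [532.2, 126.9, 24.4, 40.7] [ 0.558 -0.505]
cup 0.75 [211.8, 241.9, 32.2, 38.0] [0.382 0.025]
cup 0.7 [278.2, 215.1, 36.8, 34.7] [ 0.43  -0.099]
cup 0.69 [203.3, 150.5, 34.2, 42.1] [0.541 0.024]
cup 0.67 [100.3, 165.8, 44.2, 36.3] [0.528 0.19 ]
cup 0.25 [548.0, 224.3, 11.5, 33.5] [ 0.394 -0.549]
coaster 0.82 [354.5, 173.2, 51.6, 44.9] [ 0.489 -0.242]
spatula 0.76 [36.1, 177.6, 56.1, 80.4] [0.474 0.299]
caddy 0.84 [198.3, 57.3, 97.9, 141.8] [ 0.609 -0.025]
caddy 0.2 [37.3, 176.3, 55.9, 82.5] [0.474 0.297]
```

View pics/w1.png

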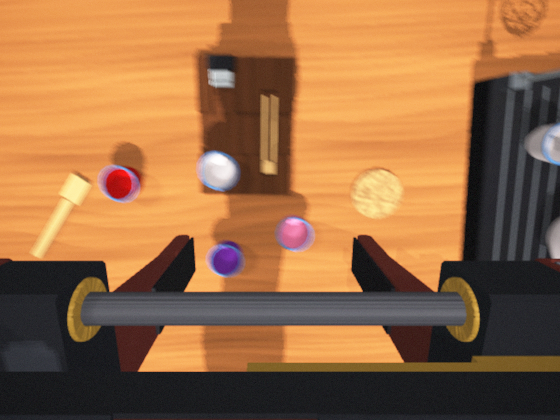

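White cup at (218,170) stands on the caddy. The coaster is at (377,193) and the spatula at (60,215). I'll move closer for exact poses.

Request:
servo_tool(
  deltas=[
    [-0.16,-0.3,0.6,0],
    [-0.16,-0.3,0.6,0],
    [-0.16,-0.3,0.6,0],
    [-0.16,-0.3,0.6,0],
    [-0.16,-0.3,0.6,0],
  ],
)

```text
clock: 2.88
tool_pos: [0.5006, 0.0102, 0.21]
eef_rot: [0.0, 1.0, -0.023, 0.001]
wrist_force: [0.3, 0.1, -0.4]
finger_gap: 0.0877
gripper_force: 0.0
```

Run:
```python
from station import env,capture,finder
from h import *
p=capture("wrist");s=env.observe();print(s["clock"],s["tool_pos"],s["dq"].round(3))
np.savez("p2.npz",K=p["K"],T=p["T"])
im=p["pixels"][:,:,::-1]; cv2.imwrite("pics/w2full.png",im)
cv2.imwrite("pics/w2.png",cv2.resize(im[0:240,0:400],None,fx=2,fy=2,interpolation=cv2.INTER_CUBIC))
for q in("cup","coaster","spatula"):
    for r in finder.outline_of(p,q):
        b=r["bbox"];m=r["mask"].astype(np.uint8)
        ys,xs=np.nonzero(m); print(q,round(r["score"],2),np.round(b),ray(p,(xs.mean(),ys.mean()),.006).round(4),im[m>0].mean(0).round())
```

```text
2.925 [0.5010395  0.01027183 0.21038093] [-0.001 -0.003 -0.004 -0.002 -0.002 -0.004 -0.008]
cup 0.84 [ 91. 145.  59.  53.] [0.529  0.1883] [ 70.  60. 183.]
cup 0.81 [239. 118.  58.  64.] [0.5444 0.0149] [210. 199. 194.]
cup 0.77 [247. 254.  50.  39.] [0.3882 0.0191] [154.  63. 105.]
cup 0.59 [344. 214.  53.  44.] [ 0.4361 -0.1086] [153. 119. 177.]
coaster 0.73 [445. 156.  72.  64.] [ 0.4908 -0.2381] [137. 211. 245.]
coaster 0.68 [  5. 161.  70.  96.] [0.493  0.2874] [156. 224. 244.]
coaster 0.68 [234.   0. 146. 189.] [ 0.6167 -0.0305] [ 42.  64. 105.]
spatula 0.86 [ 10. 161.  68.  99.] [0.4934 0.2874] [159. 227. 245.]
```

View pics/w2.png

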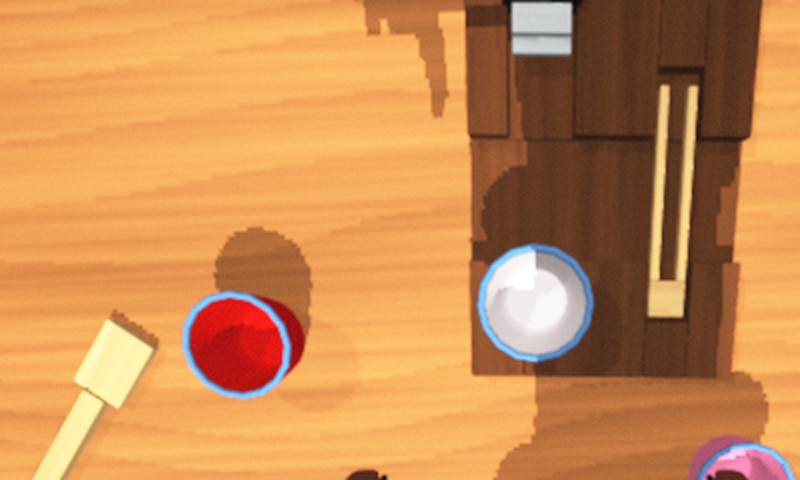

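Confirmed: the white, blue-rimmed cup at crop (536,303) stands on the caddy; red and pink stand on the table. The caddy's near corners are at (472,374) and (731,378), the trough edges at rows ~137 and ~262, and the keeper lip edge at (541,54).

Run:
```python
from station import env
from h import *
p=dict(np.load("p2.npz"))
for n,u,z in(("cup",(536,303),.063),("NL",(472,375),.018),("NR",(731,378),.018),("farTrL",(470,137),.018),("farTrR",(749,139),.018),("nearTrR",(735,262),.018),("lipL",(513,54),.022),("lipR",(571,55),.022),("bayL",(509,137),.018),("bayR",(575,138),.018)):
    print(n,ray(p,(u[0]/2-.25,u[1]/2-.25),z).round(4))
c=ray(p,(268,151.3),.063)
print(tool(env.observe(),[*c,.045],np.radians(87.5)))
```

```text
cup [0.548  0.0129]
NL [0.5061 0.0527]
NR [ 0.4973 -0.0965]
farTrL [0.6328 0.0441]
farTrR [ 0.625  -0.1027]
nearTrR [ 0.5623 -0.097 ]
lipL [0.6698 0.019 ]
lipR [ 0.6679 -0.0103]
bayL [0.6318 0.0236]
bayR [ 0.6297 -0.0111]
(array([ 0.187, -0.015,  0.66 ]), np.float64(-0.0005))
```

Request:
servo_tool(
  deltas=[
    [0.187,-0.015,0.2,0],
    [0.187,-0.015,0.45,0],
    [0.187,-0.015,0.62,0],
    [0.187,-0.015,0.685,0],
    [0.187,-0.015,0.685,0],
  ],
)

```text
clock: 3.7
tool_pos: [0.5466, 0.0136, 0.0374]
eef_rot: [0.0, 1.0, -0.022, -0.0]
wrist_force: [-0.6, 0.8, 0.0]
finger_gap: 0.0877
gripper_force: 0.0
```

Request:
servo_tool(
  deltas=[
    [0,0,0,0],
    [0,0,0,0],
    [0,0,0,0],
    [0,0,0,0],
    [0,0,0,0],
  ],
  fingers=0.4,
  newtons=8,
)

```text
clock: 4.32
tool_pos: [0.5468, 0.0136, 0.0379]
eef_rot: [0.0, 1.0, -0.022, 0.001]
wrist_force: [-0.5, -1.2, 6.3]
finger_gap: 0.0552
gripper_force: 8.0
```

Request:
servo_tool(
  deltas=[
    [0,0,-0.05,0],
    [0,0,-0.2,0],
    [0,0,-0.4,0],
    [0,0,-0.5,0],
    [0,0,-0.5,0],
  ],
  newtons=12,
)

```text
clock: 4.95
tool_pos: [0.5475, 0.014, 0.1646]
eef_rot: [-0.0, 1.0, -0.022, 0.002]
wrist_force: [0.3, -1.0, -0.8]
finger_gap: 0.0543
gripper_force: 12.0
```

Run:
```python
from station import env,capture,finder
from h import *
p=capture("wrist");s=env.observe();print(s["tool_pos"],s["wrist_force"],s["finger_gap"],tool(s,[.4905,-.238,.1],np.radians(87.5)))
cv2.imwrite("pics/w3.png",p["pixels"][:,:,::-1])
np.savez("p3.npz",K=p["K"],T=p["T"])
for r in finder.outline_of(p,"coaster"):
    ys,xs=np.nonzero(r["mask"]); print(round(r["score"],2),np.round(r["bbox"]),ray(p,(xs.mean(),ys.mean()),.006).round(4))
```

```text
[0.54644613 0.0137624  0.16282148] [-0.059468   -0.18455362 -2.53210986] 0.054470615013353166 (array([-0.18 ,  1.016,  0.251]), np.float64(0.0001))
0.7 [466. 202.  83.  70.] [ 0.4914 -0.238 ]
```

View pics/w3.png

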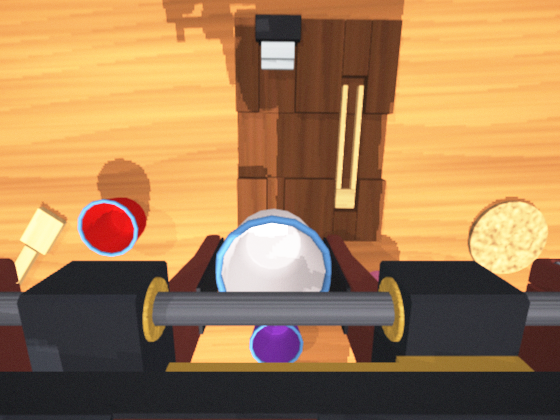

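The cup is held upright in the fingers, rim at (273,267). The coaster is at (508,237), so I'll carry it over there.

Request:
servo_tool(
  deltas=[
    [-0.04,0.2,0,0],
    [-0.09,0.45,0,0],
    [-0.13,0.7,0,0],
    [-0.17,0.93,0,0],
    [-0.18,1.0,0,0],
  ],
)

```text
clock: 5.68
tool_pos: [0.4878, -0.2381, 0.1603]
eef_rot: [0.0, 1.0, -0.025, -0.002]
wrist_force: [-0.4, -0.1, -1.5]
finger_gap: 0.0547
gripper_force: 12.0
```

Request:
servo_tool(
  deltas=[
    [0,0.016,0.1,0],
    [0,0.016,0.25,0],
    [0,0.016,0.4,0],
    [0,0.016,0.5,0],
    [0,0.016,0.51,0],
  ],
)

```text
clock: 6.3
tool_pos: [0.4887, -0.236, 0.0321]
eef_rot: [-0.001, 1.0, -0.021, -0.002]
wrist_force: [0.1, 0.2, -0.9]
finger_gap: 0.0549
gripper_force: 12.0
```

Request:
servo_tool(
  deltas=[
    [0,0,0.008,0],
    [0,0,0.016,0],
    [0,0,0.024,0],
    [0,0,0.03,0],
    [0,0,0.03,0],
  ],
)

```text
clock: 6.92
tool_pos: [0.4904, -0.2381, 0.0273]
eef_rot: [0.0, 1.0, -0.022, 0.0]
wrist_force: [-0.5, 0.6, -1.2]
finger_gap: 0.0546
gripper_force: 12.0
```

Not in contact yet, so I'll lower it slowly.

Request:
servo_tool(
  deltas=[
    [0,0,0.004,0],
    [0,0,0.008,0],
    [0,0,0.012,0],
    [0,0,0.012,0],
  ],
)

```text
clock: 7.42
tool_pos: [0.4909, -0.2382, 0.0257]
eef_rot: [0.0, 1.0, -0.022, 0.001]
wrist_force: [-2.6, 1.6, 14.4]
finger_gap: 0.0544
gripper_force: 12.0
```

Request:
servo_tool(
  deltas=[
    [0,0,-0.004,0],
    [0,0,-0.004,0],
    [0,0,-0.004,0],
    [0,0,-0.004,0],
  ],
  fingers=1,
)

```text
clock: 7.92
tool_pos: [0.4903, -0.238, 0.025]
eef_rot: [-0.0, 1.0, -0.022, -0.0]
wrist_force: [0.0, 0.6, -0.1]
finger_gap: 0.0873
gripper_force: 0.0
```

Request:
servo_tool(
  deltas=[
    [0,0,-0.2,0],
    [0,0,-0.45,0],
    [0,-0.2,-0.7,0],
    [0,-0.4,-0.7,0],
    [0,-0.65,-0.7,0],
  ],
)

```text
clock: 8.55
tool_pos: [0.4982, -0.0745, 0.202]
eef_rot: [0.0, 1.0, -0.022, 0.002]
wrist_force: [0.6, 0.9, -0.3]
finger_gap: 0.0876
gripper_force: 0.0
```

Run:
```python
from station import env,capture,finder
from h import *
p=capture("scene");s=env.observe();print(s["clock"],s["tool_pos"],tool(s,[.45,.2,.22],np.radians(87)))
for q in("cup","coaster"):
  for r in finder.outline_of(p,q):
    b=r["bbox"]; print(q,round(r["score"],2),np.round(b),p["pixels"][r["mask"]].mean(0).round())
print(proj(p,[[.4905,-.238,.006],[.4905,-.238,.051]]))
cv2.imwrite("pics/s4.png",p["pixels"][:,:,::-1])
```

```text
8.6 [ 0.49793394 -0.06451512  0.20156239] (array([-0.228, -1.051, -0.07 ]), np.float64(0.0055))
cup 0.87 [343. 264.  16.  28.] [162.  74.  68.]
cup 0.79 [174. 153.  16.  21.] [171. 170. 173.]
cup 0.78 [286. 202.  20.  21.] [172. 119. 137.]
cup 0.67 [245. 185.  15.  23.] [176. 172. 174.]
cup 0.66 [326. 207.  18.  27.] [120.  83. 136.]
cup 0.21 [372. 294.  68.  14.] [220. 190. 139.]
coaster 0.64 [230. 223.  91.  74.] [119.  83.  56.]
coaster 0.56 [239. 197.  26.  17.] [186. 151. 106.]
[[250.29898573 201.87845022]
 [250.00808682 190.84948281]]
```

Run:
```python
from station import env,capture,finder
from h import *
p=capture("wrist");s=env.observe();print(s["clock"],s["tool_pos"])
np.savez("p5.npz",K=p["K"],T=p["T"]);im=p["pixels"][:,:,::-1];cv2.imwrite("pics/w5f.png",im)
cv2.imwrite("pics/w5.png",cv2.resize(im[0:210,140:420],None,fx=2.85,fy=2.85,interpolation=cv2.INTER_CUBIC))
print(tool(s,[.42,.27,.22],np.radians(87)))
```

```text
8.75 [ 0.49739835 -0.07462421  0.20033172]
(array([-0.365, -1.365, -0.079]), np.float64(0.0039))
```

View pics/w5.png

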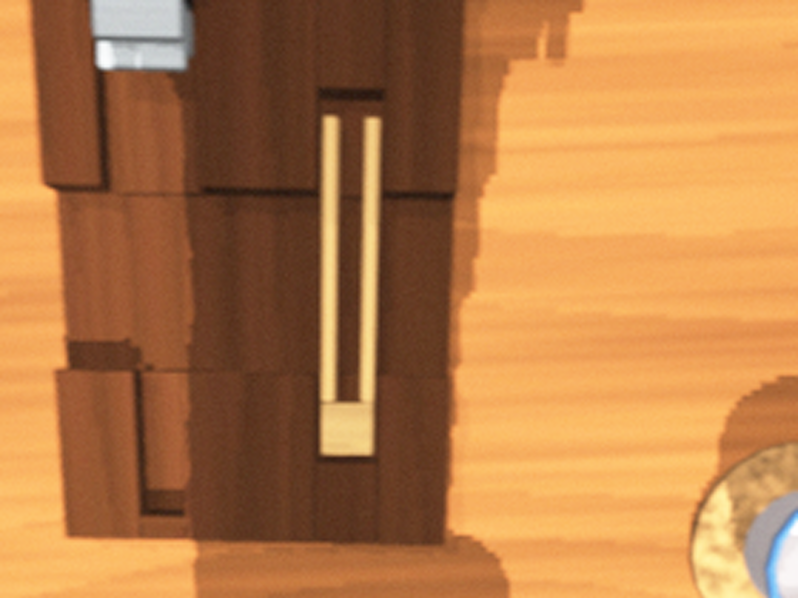

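```bash
cat > fit.py <<'E'
from h import *
def rigid(W,M):
    W=np.array(W);M=np.array(M);w=W.mean(0);m=M.mean(0)
    H=(M-m).T@(W-w); a=np.arctan2(H[0,1]-H[1,0],H[0,0]+H[1,1])
    A=np.array([[np.cos(a),-np.sin(a)],[np.sin(a),np.cos(a)]]); t=w-A@m
    return a,t,((W-(M@A.T+t))*1000).round(1)
E
python3 - <<'E'
from fit import *
p=dict(np.load("p5.npz"))
L=[((67,537),-97,75),((445,543),-97,-75),((57,370),-32,75),((450,372),-32,-75),((42,185),32,75),((457,193),32,-75),((104,187),32,53.5),((203,188),32,18.5),((136,370),-32,45),((187,371),-32,27)]
W=[ray(p,(u[0]/2.85+140-.32,u[1]/2.85-.32),.018) for u,_,_ in L];M=[[x/1e3,y/1e3] for _,x,y in L]
a,t,r=rigid(W,M);print(np.degrees(a),t,r.tolist())
A=np.array([[np.cos(a),-np.sin(a)],[np.sin(a),np.cos(a)]])
print("slot",A@[0,.036]+t)
E
```

```text
-3.0592407448995735 [ 0.59825694 -0.02919815] [[0.8, 0.1], [0.7, 1.2], [-0.5, -0.6], [1.1, 1.5], [-0.3, 0.0], [-0.5, 1.2], [-0.6, -0.6], [-0.4, -1.1], [-0.1, -0.3], [-0.2, -1.5]]
slot [0.60017821 0.00675055]
```

Request:
servo_tool(
  deltas=[
    [-0.2,-0.25,-0.08,0],
    [-0.3,-0.5,-0.08,0],
    [-0.36,-0.75,-0.08,0],
    [-0.36,-1.0,-0.08,0],
    [-0.36,-1.0,-0.08,0],
  ],
)

```text
clock: 9.38
tool_pos: [0.4183, 0.18, 0.2204]
eef_rot: [-0.0, 1.0, -0.021, 0.0]
wrist_force: [0.5, -1.1, -0.1]
finger_gap: 0.0881
gripper_force: 0.0
```

Request:
servo_tool(
  deltas=[
    [0,-0.25,0,0],
    [0,-0.37,0,0],
    [0,-0.37,0,0],
    [0,-0.37,0,0],
  ],
)

```text
clock: 9.88
tool_pos: [0.423, 0.2684, 0.2196]
eef_rot: [0.001, 1.0, -0.023, -0.0]
wrist_force: [0.6, -0.4, 0.2]
finger_gap: 0.0879
gripper_force: 0.0
```

Run:
```python
from station import env,capture,finder
from fit import *
p=capture("wrist");s=env.observe();print(s["clock"],s["tool_pos"])
im=p["pixels"][:,:,::-1];cv2.imwrite("pics/w6f.png",im)
np.savez("p6.npz",K=p["K"],T=p["T"])
for r in finder.outline_of(p,"spatula"):
    m=r["mask"];print(round(r["score"],2),np.round(r["bbox"]))
    ys,xs=np.nonzero(m); P=np.array([ray(p,u,.009) for u in zip(xs,ys)])
    c=P.mean(0);v=np.linalg.svd(P-c,full_matrices=False)[2][0]; v*=np.sign(v[0]); k=(P-c)@v; n=(P-c)@[-v[1],v[0]]
    print(c,np.degrees(np.arctan2(v[1],v[0])),k.min(),k.max())
    for l in np.arange(-.09,.09,.01):
        q=(k>l)&(k<l+.01)
        if q.any(): print(round(l,3),(n[q].min()*1e3).round(1),(n[q].max()*1e3).round(1))
    break
```

```text
9.925 [0.42299982 0.26827288 0.21981215]
0.78 [195.  80.  98. 127.]
[0.48482675 0.29422973] -38.927050277641904 -0.10300789653729066 0.06760061801347433
-0.09 -8.0 7.4
-0.08 -7.8 6.9
-0.07 -7.1 7.1
-0.06 -7.2 7.4
-0.05 -7.4 7.3
-0.04 -7.7 7.5
-0.03 -7.6 7.6
-0.02 -7.3 7.4
-0.01 -7.1 7.3
-0.0 -7.0 7.7
0.01 -6.7 6.9
0.02 -15.1 15.2
0.03 -15.4 14.9
0.04 -14.8 15.0
0.05 -15.6 15.2
0.06 -16.1 15.2
```

View pics/w6f.png

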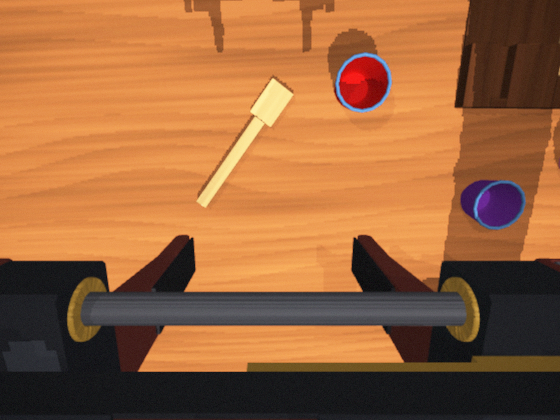

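The spatula is clearly visible, with its head at (272,100) and tail at (203,200), and the mask fit gives length 170.6 mm. I'll grasp near its middle.

Run:
```python
from station import env
from h import *
print(tool(env.observe(),[.475,.302,.06],np.radians(51.1)))
```

```text
(array([ 0.202, -0.145,  0.64 ]), np.float64(0.2014))
```

Request:
servo_tool(
  deltas=[
    [0.202,-0.145,0.2,0.2014],
    [0.202,-0.145,0.4,0.2014],
    [0.202,-0.145,0.6,0.2014],
    [0.202,-0.145,0.64,0.2014],
    [0.202,-0.145,0.64,0.2014],
  ],
  fingers=0.6,
)

```text
clock: 10.6
tool_pos: [0.4735, 0.3034, 0.0592]
eef_rot: [0.002, 0.944, -0.331, 0.001]
wrist_force: [-0.3, 0.7, -0.0]
finger_gap: 0.0527
gripper_force: 0.0
```

Run:
```python
from station import env
from h import *
s=env.observe();print(s["finger_gap"],tool(s,[.475,.302,.003],np.radians(51.1)))
```

```text
0.05268047209313352 (array([ 0.007, -0.   ,  0.225]), np.float64(0.0014))
```

Request:
servo_tool(
  deltas=[
    [0.005,0,0.1,0],
    [0.005,0,0.18,0],
    [0.005,0,0.222,0],
    [0.005,0,0.222,0],
    [0.005,0,0.222,0],
  ],
)

```text
clock: 11.22
tool_pos: [0.476, 0.3037, 0.0057]
eef_rot: [-0.001, 0.943, -0.332, 0.0]
wrist_force: [-0.4, 0.8, -0.3]
finger_gap: 0.0524
gripper_force: 0.0
```

Request:
servo_tool(
  deltas=[
    [0.005,0,0,0],
    [0.005,0,0,0],
    [0.005,0,0,0],
    [0.005,0,0,0],
    [0.005,0,0,0],
  ],
  fingers=0,
  newtons=15,
)

```text
clock: 11.85
tool_pos: [0.4762, 0.303, 0.0048]
eef_rot: [0.0, 0.943, -0.331, -0.0]
wrist_force: [-0.2, 0.8, 1.2]
finger_gap: 0.014
gripper_force: 15.0
```

Request:
servo_tool(
  deltas=[
    [0,0,-0.1,0],
    [0,0,-0.3,0],
    [0,0,-0.5,0],
    [0,0,-0.5,0],
  ],
)

```text
clock: 12.35
tool_pos: [0.4784, 0.3043, 0.1336]
eef_rot: [-0.003, 0.943, -0.332, 0.002]
wrist_force: [-0.5, 0.3, -0.6]
finger_gap: 0.0137
gripper_force: 15.0
```

Run:
```python
from station import env
from h import *
s=env.observe();print(s["wrist_force"],s["finger_gap"],s["tool_pos"],tool(s,[.5856,.0076,.13],np.radians(86.94)))
```

```text
[-0.50728325  0.28726708 -0.59317926] 0.013662765217359605 [0.47839243 0.30432252 0.13363394] (array([1.077, 0.658, 0.012]), np.float64(-0.1982))
```

Request:
servo_tool(
  deltas=[
    [0.2,0.12,0,-0.04],
    [0.4,0.24,0,-0.08],
    [0.6,0.37,0,-0.12],
    [0.8,0.49,0,-0.16],
    [0.97,0.59,0,-0.198],
  ],
)

```text
clock: 12.98
tool_pos: [0.573, 0.0336, 0.1285]
eef_rot: [0.0, 1.0, -0.025, -0.001]
wrist_force: [0.5, 0.3, -0.1]
finger_gap: 0.0137
gripper_force: 15.0
```

Request:
servo_tool(
  deltas=[
    [0.04,0.11,0,0],
    [0.04,0.11,0,0],
    [0.04,0.11,0,0],
  ],
)

```text
clock: 13.35
tool_pos: [0.5809, 0.0092, 0.1288]
eef_rot: [-0.0, 1.0, -0.027, -0.001]
wrist_force: [-0.6, -0.1, -0.1]
finger_gap: 0.0138
gripper_force: 15.0
```

Run:
```python
from station import env,capture,finder
from h import *
s=env.observe();print(s["clock"],s["tool_pos"],tool(s,[.5856,.0076,.065],np.radians(86.94)))
p=capture("wrist")
np.savez("p7.npz",K=p["K"],T=p["T"]);cv2.imwrite("pics/w7.png",p["pixels"][:,:,::-1])
for r in finder.outline_of(p,"spatula")[:1]:print(r["score"],r["bbox"]);np.save("m7.npy",r["mask"])
```

```text
13.35 [0.5809026  0.00920622 0.12877531] (array([0.02 , 0.006, 0.255]), np.float64(0.0))
0.64 [242.0, 103.4, 62.4, 260.7]
```

View pics/w7.png

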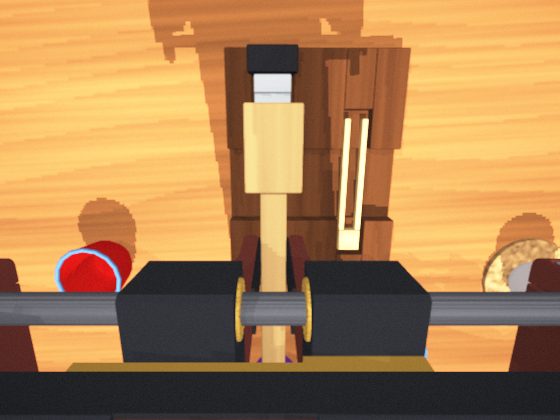

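The spatula is held level, with the head's corners at (244,103), (303,104), (244,192) and (302,192). The keeper is just ahead at (273,88).

Run:
```python
from fit import *
p=dict(np.load("p7.npz"))
H=[ray(p,u,.132) for u in((244,103),(303,103.5),(302.5,192),(244,192))]
tip=(H[0]+H[1])/2;base=(H[2]+H[3])/2
print("widths",np.linalg.norm(H[0]-H[1]),np.linalg.norm(tip-base))
u=np.array([np.cos(np.radians(-3.06)),np.sin(np.radians(-3.06))]);n=np.array([-u[1],u[0]]);slot=np.array([.6002,.0068])
for q in(tip,base): print("in slot frame",((q-slot)@u*1e3).round(1),((q-slot)@n*1e3).round(1))
k=np.array([ray(p,v,.022) for v in((254,101),(292,102))]);print("lip",(k-slot)@u*1e3,(k-slot)@n*1e3)
k=np.array([ray(p,v,.018) for v in((231,219),(392,219),(402,149),(408,48),(225,48))]);print(((k-slot)@u*1e3).round(1),((k-slot)@n*1e3).round(1),"expect -32,39;-32,-111;32,-111;112,-111;112,39")
```

```text
widths 0.028511648275186558 0.043654191928862045
in slot frame 60.1 1.1
in slot frame 16.4 1.3
lip [70.37387752 69.56750695] [ 16.84042409 -14.23423087]
[-31.1 -31.3  31.4 110.7 110.8] [  39.7 -107.  -109.7 -106.4   39.6] expect -32,39;-32,-111;32,-111;112,-111;112,39
```

Run:
```python
from station import env
from h import *
s=env.observe();print(s["tool_pos"],tool(s,[.5836,.0074,.035],np.radians(86.94)))
```

```text
[0.58113342 0.00990214 0.12925293] (array([0.011, 0.01 , 0.377]), np.float64(0.0006))
```

Request:
servo_tool(
  deltas=[
    [0.011,0.01,0.1,0],
    [0.011,0.01,0.25,0],
    [0.011,0.01,0.35,0],
    [0.011,0.01,0.375,0],
    [0.011,0.01,0.375,0],
  ],
)

```text
clock: 14.08
tool_pos: [0.5843, 0.0063, 0.0362]
eef_rot: [-0.0, 1.0, -0.026, -0.0]
wrist_force: [-0.3, -0.1, 0.1]
finger_gap: 0.0134
gripper_force: 15.0
```

Run:
```python
from station import env
from h import *
s=env.observe();print(s["tool_pos"],s["wrist_force"],tool(s,[.5836,.0074,.018],np.radians(86.94)))
```

```text
[0.58433335 0.00627574 0.03618273] [-0.34317869 -0.0774026   0.05800052] (array([-0.003, -0.004,  0.073]), np.float64(0.0002))
```

Request:
servo_tool(
  deltas=[
    [0,0,0.03,0],
    [0,0,0.05,0],
    [0,0,0.06,0],
    [0,0,0.065,0],
    [0,0,0.065,0],
  ],
)

```text
clock: 14.7
tool_pos: [0.5847, 0.006, 0.0216]
eef_rot: [-0.0, 1.0, -0.027, 0.001]
wrist_force: [-5.7, 1.4, 16.2]
finger_gap: 0.0138
gripper_force: 15.3
```

Request:
servo_tool(
  deltas=[
    [0,0,0.005,0],
    [0,0,0.01,0],
    [0,0,0.014,0],
    [0,0,0.014,0],
  ],
)

```text
clock: 15.2
tool_pos: [0.5855, 0.0066, 0.0193]
eef_rot: [-0.001, 1.0, -0.027, 0.001]
wrist_force: [-8.1, 2.6, 24.8]
finger_gap: 0.0147
gripper_force: 16.6
```

Request:
servo_tool(
  deltas=[
    [0,0,0,0],
    [0,0,0,0],
    [0,0,0,0],
  ],
  newtons=6,
)

```text
clock: 15.58
tool_pos: [0.5855, 0.0065, 0.0169]
eef_rot: [-0.001, 1.0, -0.027, 0.001]
wrist_force: [0.5, 3.2, 5.3]
finger_gap: 0.0156
gripper_force: 6.0
```

Run:
```python
from station import env,capture,finder
from h import *
s=env.observe();print(s["tool_pos"],s["wrist_force"],s["ft_torque"])
p=capture("wrist")
np.savez("p8.npz",K=p["K"],T=p["T"]);im=p["pixels"][:,:,::-1];cv2.imwrite("pics/w8.png",im)
cv2.imwrite("pics/w8c.png",cv2.resize(im[40:260,180:440],None,fx=2.7,fy=2.7,interpolation=cv2.INTER_CUBIC))
q=capture("scene");np.savez("p8s.npz",K=q["K"],T=q["T"]);cv2.imwrite("pics/s8.png",q["pixels"][:,:,::-1])
for r in finder.outline_of(p,"spatula")[:1]:
    m=r["mask"];np.save("m8.npy",m)
    for y in range(90,240,10):
        x=np.nonzero(m[y])[0]
        if len(x):print(y,x.min(),x.max())
    print(r["bbox"])
```

```text
[0.58554464 0.00647638 0.01692444] [0.52412316 3.24306113 5.27754743] [ 0.79678812 -0.32096069  0.07368887]
110 240 299
120 240 299
130 241 299
140 241 299
150 241 299
160 243 299
170 242 299
180 244 300
190 244 300
200 257 285
210 257 285
220 257 285
230 258 285
[241.7, 107.7, 57.4, 252.6]
```

View pics/w8c.png

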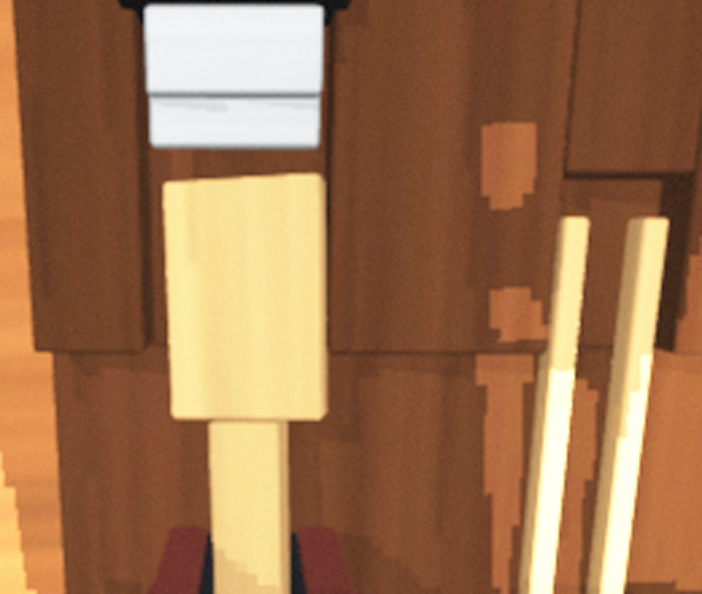

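The view shows the head rolled. Its right edge at (326,300) sits on the bay's right wall, with a gap on the left from 147 to 167. I'll compute the bay centre, lift, and shift left.

Run:
```python
from h import *
p=dict(np.load("p8.npz"))
u=np.array([np.cos(np.radians(-3.06)),np.sin(np.radians(-3.06))]);n=np.array([-u[1],u[0]]);slot=np.array([.6002,.0068])
f=lambda x,y:(x/2.7+180-.3,y/2.7+40-.3)
for nm,v,z in(("bayL",(147,340),.018),("bayR",(330,345),.018),("bayL2",(143,200),.018),("bayR2",(329,200),.018),("outerL",(35,350),.018),("outerL2",(25,200),.018),("lipL",(152,147),.018),("lipR",(318,147),.018),("lipTL",(149,95),.022),("lipTR",(322,95),.022),("kL",(145,8),.026),("kR",(325,8),.026),("trL floor",(55,352),.003),("handleL",(211,440),.02),("handleR",(288,440),.02)):
    k=ray(p,f(*v),z);print(nm,((k-slot)@u*1e3).round(1),((k-slot)@n*1e3).round(1))
print((np.array([.5855,.0065])-slot)@n)
```

```text
bayL 34.6 18.8
bayR 33.6 -16.1
bayL2 60.1 18.8
bayR2 60.1 -15.3
outerL 32.7 40.3
outerL2 60.1 40.4
lipL 69.3 16.8
lipR 69.2 -13.1
lipTL 77.4 16.6
lipTR 77.3 -13.4
kL 90.1 16.4
kR 90.0 -13.3
trL floor 30.5 40.0
handleL 15.4 6.8
handleR 15.4 -8.2
-0.0010842830937896283
```

Request:
servo_tool(
  deltas=[
    [0,0,-0.04,0],
    [0,0,-0.08,0],
    [0,0,-0.11,0],
    [0,0,-0.11,0],
  ],
)

```text
clock: 16.23
tool_pos: [0.5846, 0.0049, 0.0445]
eef_rot: [0.0, 1.0, -0.027, 0.001]
wrist_force: [-0.1, -0.1, 0.2]
finger_gap: 0.0139
gripper_force: 5.9
```

Request:
servo_tool(
  deltas=[
    [0,0,0,0],
    [0,0,0,0],
    [0,0,0,0],
  ],
  newtons=30,
)

```text
clock: 16.6
tool_pos: [0.584, 0.0054, 0.0434]
eef_rot: [0.0, 1.0, -0.027, -0.0]
wrist_force: [0.0, 0.1, -0.4]
finger_gap: 0.0141
gripper_force: 29.9
```

Request:
servo_tool(
  deltas=[
    [0,-0.012,0,0],
    [0,-0.012,0,0],
    [0,-0.012,0,0],
    [0,-0.012,0,0],
  ],
)

```text
clock: 17.1
tool_pos: [0.5844, 0.0084, 0.0437]
eef_rot: [0.0, 1.0, -0.027, -0.0]
wrist_force: [0.2, -0.4, 0.0]
finger_gap: 0.014
gripper_force: 29.9
```

```bash
cat > chk.py <<'E'
from station import env,capture,finder
from h import *
import sys
zt=float(sys.argv[1]) # assumed head top z
u=np.array([np.cos(np.radians(-3.06)),np.sin(np.radians(-3.06))]);n=np.array([-u[1],u[0]]);slot=np.array([.6002,.0068])
s=env.observe();d=s["tool_pos"][:2]-slot;print(s["clock"],s["tool_pos"],"tcp in slot",d@u,d@n,s["wrist_force"],s["finger_gap"])
p=capture("wrist");r=finder.outline_of(p,"spatula")[0];m=r["mask"]
ys=[y for y in range(m.shape[0]) if m[y].any()];ys=[y for y in ys if y<225]
w={y:(np.nonzero(m[y])[0].min(),np.nonzero(m[y])[0].max()+1) for y in ys}
hd=[y for y in ys if w[y][1]-w[y][0]>45]; print("head rows",hd[0],hd[-1])
for y in (hd[0]+6,(hd[0]+hd[-1])//2,hd[-1]-4,min(hd[-1]+10,219)):
    a,b=ray(p,(w[y][0]-.5,y),zt),ray(p,(w[y][1]-.5,y),zt)
    print(y,w[y],"x %.1f  L %.1f R %.1f mid %.1f w %.1f"%((a-slot)@u*1e3,(a-slot)@n*1e3,(b-slot)@n*1e3,((a+b)/2-slot)@n*1e3,np.linalg.norm(a-b)*1e3))
print("tip x",(ray(p,(273,hd[0]-.5),zt)-slot)@u*1e3,"base x",(ray(p,(273,hd[-1]+.5),zt)-slot)@u*1e3)
cv2.imwrite("pics/chk_%.2f.png"%s["clock"],p["pixels"][:,:,::-1])
E
python3 chk.py .047
```

```text
17.1 [0.5844137  0.00839658 0.04371659] tcp in slot -0.01584902412844295 0.0007516084860306484 [ 0.15773559 -0.44550486  0.03296564] 0.01399788836930323
head rows 110 194
116 (np.int64(244), np.int64(300)) x 57.8  L 15.0 R -12.3 mid 1.4 w 27.3
152 (np.int64(244), np.int64(300)) x 40.4  L 15.5 R -12.6 mid 1.4 w 28.1
190 (np.int64(245), np.int64(300)) x 21.1  L 15.4 R -13.0 mid 1.2 w 28.4
204 (np.int64(260), np.int64(286)) x 13.6  L 7.8 R -5.8 mid 1.0 w 13.6
tip x 60.763323610676146 base x 18.659748187971562
```

Request:
servo_tool(
  deltas=[
    [0,0,0.03,0],
    [0,0,0.05,0],
    [0,0,0.065,0],
    [0,0,0.07,0],
    [0,0,0.07,0],
  ],
)

```text
clock: 17.82
tool_pos: [0.5844, 0.0084, 0.0261]
eef_rot: [0.0, 1.0, -0.027, -0.0]
wrist_force: [-0.4, 0.1, -0.1]
finger_gap: 0.0134
gripper_force: 29.9
```

```bash
python3 chk.py .022
```

```text
17.825 [0.58441147 0.00841529 0.02614433] tcp in slot -0.01585224229200614 0.000770173156323333 [-0.37440285  0.12189865 -0.14863819] 0.013422981487731345
head rows 110 194
116 (np.int64(244), np.int64(300)) x 58.0  L 15.7 R -12.9 mid 1.4 w 28.6
152 (np.int64(244), np.int64(300)) x 39.9  L 16.2 R -13.2 mid 1.5 w 29.4
190 (np.int64(245), np.int64(300)) x 19.6  L 16.2 R -13.6 mid 1.3 w 29.8
204 (np.int64(260), np.int64(286)) x 11.8  L 8.1 R -6.1 mid 1.0 w 14.2
tip x 61.187858591387496 base x 17.118202762790318
```

Request:
servo_tool(
  deltas=[
    [0,0,0.006,0],
    [0,0,0.012,0],
    [0,0,0.016,0],
    [0,0,0.016,0],
  ],
)

```text
clock: 18.42
tool_pos: [0.5842, 0.0087, 0.0223]
eef_rot: [-0.0, 1.0, -0.027, -0.0]
wrist_force: [-3.2, 1.3, 3.5]
finger_gap: 0.0138
gripper_force: 30.0
```

Request:
servo_tool(
  deltas=[
    [0,0,0.006,0],
    [0,0,0.012,0],
    [0,0,0.012,0],
  ],
)

```text
clock: 18.8
tool_pos: [0.5844, 0.0084, 0.0191]
eef_rot: [0.0, 1.0, -0.027, -0.0]
wrist_force: [-3.0, 1.0, 3.5]
finger_gap: 0.0134
gripper_force: 30.0
```

```bash
python3 chk.py .014; python3 -c "
from station import env
s=env.observe();print(s['ft_torque'],s['gripper_force'])"
```

```text
18.8 [0.58438115 0.00837561 0.0190733 ] tcp in slot -0.015880401315583787 0.0007289310215606486 [-2.98240962  1.02642761  3.47616204] 0.013415468527808989
head rows 108 194
114 (np.int64(243), np.int64(302)) x 59.0  L 16.3 R -14.0 mid 1.1 w 30.3
151 (np.int64(245), np.int64(301)) x 40.3  L 15.7 R -13.9 mid 0.9 w 29.6
190 (np.int64(244), np.int64(301)) x 19.4  L 16.8 R -14.3 mid 1.2 w 31.0
204 (np.int64(259), np.int64(286)) x 11.6  L 8.7 R -6.2 mid 1.3 w 14.9
tip x 62.1891993778975 base x 16.898300706734197
[0.26147522 0.34270378 0.0216401 ] 30.00150293111801
```

Request:
servo_tool(
  deltas=[
    [0.012,-0.002,-0.002,0],
    [0.024,-0.002,-0.002,0],
    [0.036,-0.002,-0.002,0],
    [0.048,-0.002,-0.002,0],
    [0.048,-0.002,-0.002,0],
  ],
)

```text
clock: 19.52
tool_pos: [0.5971, 0.0082, 0.0198]
eef_rot: [0.0, 1.0, -0.027, 0.0]
wrist_force: [0.1, 0.2, 1.3]
finger_gap: 0.0137
gripper_force: 30.0
```

```bash
python3 chk.py .014
```

```text
19.525 [0.59705944 0.00818041 0.01976055] tcp in slot -0.0032097711800538097 0.001210792636663314 [0.06617551 0.23516106 1.25576466] 0.013749045332590254
head rows 120 194
126 (np.int64(245), np.int64(302)) x 65.8  L 15.9 R -13.7 mid 1.1 w 29.6
157 (np.int64(244), np.int64(302)) x 49.8  L 16.9 R -14.0 mid 1.4 w 30.9
190 (np.int64(245), np.int64(301)) x 32.0  L 16.8 R -13.9 mid 1.5 w 30.6
204 (np.int64(260), np.int64(286)) x 24.1  L 8.7 R -5.7 mid 1.5 w 14.4
tip x 69.00804437529935 base x 29.43623039227732
```

The head is going under the lip, with about 5 mm hidden. I'll push on against the keeper.

Request:
servo_tool(
  deltas=[
    [0.012,0,0,0],
    [0.024,0,0,0],
    [0.036,0,0,0],
    [0.044,0,0,0],
    [0.044,0,0,0],
  ],
)

```text
clock: 20.25
tool_pos: [0.6067, 0.0077, 0.0194]
eef_rot: [0.0, 1.0, -0.027, -0.001]
wrist_force: [-4.9, -0.4, 3.1]
finger_gap: 0.0138
gripper_force: 30.0
```

```bash
python3 chk.py .014
```

```text
20.25 [0.60670997 0.00770932 0.01944363] tcp in slot 0.006452142506602662 0.0012555382343881138 [-4.93767737 -0.39755801  3.14252251] 0.013802751600858284
head rows 124 194
130 (np.int64(244), np.int64(302)) x 73.4  L 16.5 R -13.7 mid 1.4 w 30.2
159 (np.int64(245), np.int64(303)) x 58.4  L 16.3 R -14.5 mid 0.9 w 30.9
190 (np.int64(245), np.int64(301)) x 41.7  L 16.8 R -13.8 mid 1.5 w 30.5
204 (np.int64(260), np.int64(286)) x 33.8  L 8.7 R -5.7 mid 1.5 w 14.3
tip x 76.62432861242382 base x 39.14277809459392
```

Request:
servo_tool(
  deltas=[
    [0.006,0,0,0],
    [0.01,0,0,0],
    [0.01,0,0,0],
    [0.01,0,0,0],
  ],
)

```text
clock: 20.85
tool_pos: [0.6088, 0.0076, 0.0194]
eef_rot: [0.0, 1.0, -0.027, -0.001]
wrist_force: [-5.6, 0.5, 3.7]
finger_gap: 0.0135
gripper_force: 30.0
```

```bash
python3 chk.py .014
```

```text
20.85 [0.60882585 0.00757155 0.01939552] tcp in slot 0.008572367577616645 0.0012309167854683287 [-5.58354374  0.47705319  3.71864341] 0.01353492952740279
head rows 123 194
129 (np.int64(243), np.int64(302)) x 76.0  L 17.0 R -13.7 mid 1.7 w 30.7
158 (np.int64(243), np.int64(302)) x 61.1  L 17.4 R -14.0 mid 1.7 w 31.4
190 (np.int64(245), np.int64(301)) x 43.8  L 16.7 R -13.8 mid 1.5 w 30.5
204 (np.int64(260), np.int64(286)) x 35.9  L 8.7 R -5.7 mid 1.5 w 14.3
tip x 79.24266028488614 base x 41.2759332634778
```

Request:
servo_tool(
  deltas=[
    [0,0,0.006,0],
    [0,0,0.012,0],
    [0,0,0.018,0],
    [0,0,0.018,0],
  ],
)

```text
clock: 21.45
tool_pos: [0.6087, 0.0076, 0.0148]
eef_rot: [0.0, 1.0, -0.027, -0.001]
wrist_force: [-6.3, -0.1, 3.2]
finger_gap: 0.0135
gripper_force: 30.0
```

Request:
servo_tool(
  deltas=[
    [0,0,0.006,0],
    [0,0,0.01,0],
    [0,0,0.014,0],
    [0,0,0.014,0],
  ],
)

```text
clock: 21.95
tool_pos: [0.6087, 0.0076, 0.0113]
eef_rot: [0.0, 1.0, -0.027, -0.001]
wrist_force: [-6.6, 0.8, 3.2]
finger_gap: 0.0139
gripper_force: 30.0
```

Request:
servo_tool(
  deltas=[
    [0,0,0.004,0],
    [0,0,0.006,0],
    [0,0,0.006,0],
  ],
)

```text
clock: 22.32
tool_pos: [0.6087, 0.0077, 0.0098]
eef_rot: [0.0, 1.0, -0.027, -0.001]
wrist_force: [-6.5, 0.4, 4.3]
finger_gap: 0.0139
gripper_force: 30.0
```

```bash
python3 chk.py .014
python3 - <<'E'
from station import capture
from h import *
p=capture("scene");im=p["pixels"][:,:,::-1];P=proj(p,[[.6,.007,.01]])[0];print(P)
x,y=P.astype(int);c=im[y-45:y+45,x-60:x+60]
w=cv2.imread(sorted(__import__("glob").glob("pics/chk_*"))[-1])[60:330,170:400]
cv2.imwrite("pics/both.png",np.hstack([cv2.resize(c,(480,360)),cv2.resize(w,(307,360))]))
E
```

```text
22.325 [0.60873594 0.00766335 0.00984311] tcp in slot 0.008477683056990195 0.0013177833839281593 [-6.52987904  0.41893617  4.30626891] 0.013880668830777558
head rows 125 198
131 (np.int64(243), np.int64(302)) x 75.0  L 16.2 R -12.8 mid 1.7 w 28.9
161 (np.int64(244), np.int64(302)) x 60.3  L 16.1 R -13.1 mid 1.5 w 29.1
194 (np.int64(244), np.int64(302)) x 43.4  L 16.5 R -13.4 mid 1.5 w 29.9
208 (np.int64(260), np.int64(286)) x 36.0  L 8.3 R -5.2 mid 1.5 w 13.6
tip x 78.00696680725127 base x 41.04781051141555
[285.68197907 263.00925268]
```

View pics/both.png

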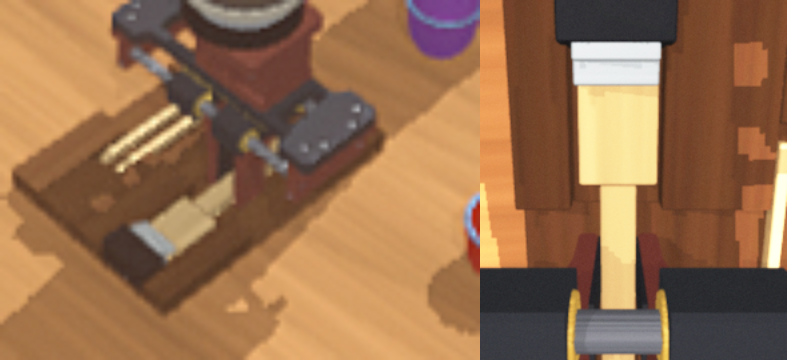

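Head is centred in the bay and under the lip (head at (618,135), lip edge at row ~84). I'll keep lowering until it seats.

Request:
servo_tool(
  deltas=[
    [0,0,0.003,0],
    [0,0,0.006,0],
    [0,0,0.006,0],
  ],
)

```text
clock: 22.85
tool_pos: [0.6088, 0.0077, 0.0083]
eef_rot: [0.0, 1.0, -0.027, -0.001]
wrist_force: [-5.9, -0.0, 3.5]
finger_gap: 0.0131
gripper_force: 30.0
```

Request:
servo_tool(
  deltas=[
    [0,0,0.003,0],
    [0,0,0.006,0],
    [0,0,0.006,0],
  ],
)

```text
clock: 23.22
tool_pos: [0.6089, 0.0076, 0.0071]
eef_rot: [0.0, 1.0, -0.027, -0.001]
wrist_force: [-6.8, 0.1, 5.9]
finger_gap: 0.0136
gripper_force: 30.0
```

Request:
servo_tool(
  deltas=[
    [0,0,0.003,0],
    [0,0,0.006,0],
    [0,0,0.006,0],
  ],
)

```text
clock: 23.6
tool_pos: [0.6089, 0.0076, 0.0069]
eef_rot: [-0.0, 1.0, -0.027, -0.001]
wrist_force: [-10.4, 0.7, 18.3]
finger_gap: 0.0136
gripper_force: 30.0
```

```bash
python3 chk.py .014
python3 - <<'E'
from station import env,capture,finder
from h import *
p=capture("scene");r=finder.outline_of(p,"spatula")
print(env.observe()["ft_torque"],[(round(k["score"],2),k["bbox"]) for k in r])
E
```

```text
23.6 [0.60893843 0.00763248 0.00692392] tcp in slot 0.008681530484658537 0.0012977661404661354 [-10.4272726    0.66566027  18.32871877] 0.013592080169841883
head rows 126 200
132 (np.int64(242), np.int64(304)) x 74.7  L 16.4 R -13.5 mid 1.4 w 29.9
163 (np.int64(243), np.int64(302)) x 59.9  L 16.3 R -12.9 mid 1.7 w 29.1
196 (np.int64(244), np.int64(302)) x 43.2  L 16.2 R -13.2 mid 1.5 w 29.4
210 (np.int64(260), np.int64(287)) x 35.9  L 8.2 R -5.7 mid 1.3 w 13.8
tip x 77.72710186773512 base x 40.86738756049127
[ 0.11519986  2.23345386 -0.02341407] [(0.68, [262.9, 258.8, 19.6, 22.0])]
```

Request:
servo_tool(
  deltas=[
    [0,0,0,0],
    [0,0,0,0],
    [0,0,-0.004,0],
    [0,0,-0.004,0],
  ],
  fingers=0.5,
)

```text
clock: 24.3
tool_pos: [0.6101, 0.0075, 0.0066]
eef_rot: [0.0, 1.0, -0.027, 0.0]
wrist_force: [0.5, 0.7, -1.0]
finger_gap: 0.044
gripper_force: 0.0
```

Request:
servo_tool(
  deltas=[
    [0,0,-0.1,0],
    [0,0,-0.3,0],
    [-0.2,0,-0.5,0],
    [-0.4,0,-0.6,0],
    [-0.4,0,-0.6,0],
  ],
)

```text
clock: 24.92
tool_pos: [0.5084, 0.0131, 0.1593]
eef_rot: [-0.0, 1.0, -0.027, 0.001]
wrist_force: [0.4, -0.6, 0.4]
finger_gap: 0.044
gripper_force: 0.0
```

Run:
```python
from station import env,capture,finder
from fit import *
p=capture("wrist");s=env.observe();print(s["clock"],s["tool_pos"],s["wrist_force"])
im=p["pixels"][:,:,::-1];cv2.imwrite("pics/w9.png",im);np.savez("p9.npz",K=p["K"],T=p["T"])
u=np.array([np.cos(np.radians(-3.06)),np.sin(np.radians(-3.06))]);n=np.array([-u[1],u[0]]);slot=np.array([.6002,.0068])
r=finder.outline_of(p,"spatula")[0];m=r["mask"];print(r["score"],r["bbox"])
ys,xs=np.nonzero(m);P=np.array([ray(p,q,.015) for q in zip(xs,ys)])-slot;k=P@u*1e3;l=P@n*1e3
print("x range",k.min(),k.max())
for a in range(-95,85,12):
    q=(k>a)&(k<a+12)
    if q.any(): print(a,l[q].min().round(1),l[q].max().round(1),((l[q].min()+l[q].max())/2).round(1))
print([(round(x["score"],2),x["bbox"],p["pixels"][x["mask"]].mean(0).round()) for x in finder.outline_of(p,"cup")])
```

```text
24.975 [0.50979813 0.01314003 0.15836431] [ 0.18588639 -0.99292084 -0.15968817]
0.83 [254.8, 9.6, 34.1, 185.9]
x range -86.80350246344432 77.03390422048977
-95 -4.6 8.5 1.9
-83 -4.5 8.4 1.9
-71 -5.5 8.4 1.4
-59 -5.5 8.3 1.4
-47 -5.4 9.1 1.9
-35 -5.4 9.1 1.9
-23 -5.3 8.9 1.8
-11 -4.3 8.9 2.3
1 -6.1 8.8 1.3
13 -6.1 9.6 1.7
25 -12.3 15.8 1.7
37 -13.2 16.7 1.7
49 -13.9 16.4 1.3
61 -13.8 17.1 1.6
73 -13.7 17.9 2.1
[(0.98, [254.5, 278.7, 39.8, 62.4], array([105.,  79., 158.])), (0.96, [357.2, 235.6, 62.2, 27.4], array([202., 136., 173.])), (0.74, [64.0, 158.2, 69.2, 63.9], array([201.,  67.,  75.])), (0.57, [501.7, 182.1, 58.3, 60.1], array([199., 198., 203.])), (0.45, [227.1, 0.0, 172.5, 207.0], array([130.,  78.,  48.]))]
```

Run:
```python
from station import env
from h import *
print(tool(env.observe(),[.5853,.0092,.03],np.radians(86.94)))
```

```text
(array([ 0.298, -0.001,  0.507]), np.float64(-0.0002))
```

Request:
servo_tool(
  deltas=[
    [0.25,0,0.1,0],
    [0.298,0,0.25,0],
    [0.298,0,0.4,0],
    [0.298,0,0.507,0],
    [0.298,0,0.507,0],
  ],
  fingers=0,
  newtons=5,
)

```text
clock: 25.7
tool_pos: [0.583, 0.0086, 0.0264]
eef_rot: [0.001, 1.0, -0.027, -0.003]
wrist_force: [0.3, 0.4, 0.4]
finger_gap: 0.0006
gripper_force: 0.0
```

Request:
servo_tool(
  deltas=[
    [0,0,0.015,0],
    [0,0,0.03,0],
    [0,0,0.04,0],
    [0,0,0.048,0],
    [0,0,0.048,0],
  ],
)

```text
clock: 26.32
tool_pos: [0.5845, 0.0089, 0.0181]
eef_rot: [0.0, 1.0, -0.027, 0.0]
wrist_force: [-0.5, 0.1, 0.6]
finger_gap: 0.0007
gripper_force: 0.0
```

Request:
servo_tool(
  deltas=[
    [0,0,0.004,0],
    [0,0,0.008,0],
    [0,0,0.012,0],
    [0,0,0.012,0],
  ],
)

```text
clock: 26.82
tool_pos: [0.5846, 0.0089, 0.0164]
eef_rot: [-0.0, 1.0, -0.027, 0.0]
wrist_force: [-5.0, -0.8, 13.1]
finger_gap: 0.0005
gripper_force: 7.0
```

The handle top meets the fingers stiffly at z ≈ 16 mm, so the spatula is flat on the floor. Now I'll retreat.

Request:
servo_tool(
  deltas=[
    [0,0,-0.03,0],
    [0,0,-0.2,0],
    [0,0,-0.45,0],
    [-0.3,0,-0.6,0],
    [-0.3,0,-0.6,0],
  ],
)

```text
clock: 27.45
tool_pos: [0.5081, 0.013, 0.167]
eef_rot: [-0.0, 1.0, -0.027, 0.001]
wrist_force: [-0.0, -0.9, -0.6]
finger_gap: 0.0003
gripper_force: 0.0
```

Request:
servo_tool(
  deltas=[
    [0,0,0,0],
    [0,0,0,0],
    [0,0,0,0],
    [0,0,0,0],
  ],
)

```text
clock: 27.95
tool_pos: [0.5098, 0.0129, 0.1642]
eef_rot: [0.0, 1.0, -0.027, -0.001]
wrist_force: [-0.5, -0.0, 0.3]
finger_gap: 0.0003
gripper_force: 0.0
```

Run:
```python
from station import env,capture,finder
from h import *
p=capture("wrist");s=env.observe();print(s["clock"],s["tool_pos"],s["wrist_force"])
u=np.array([np.cos(np.radians(-3.06)),np.sin(np.radians(-3.06))]);n=np.array([-u[1],u[0]]);slot=np.array([.6002,.0068])
r=finder.outline_of(p,"spatula")[0];ys,xs=np.nonzero(r["mask"]);P=np.array([ray(p,q,.015) for q in zip(xs,ys)])-slot;k=P@u*1e3;l=P@n*1e3
print(r["score"],k.min(),k.max())
for a in(-80,-40,40,60):
    q=(k>a)&(k<a+12);print(a,l[q].min().round(1),l[q].max().round(1))
q=capture("scene")
print([(round(x["score"],2),np.round(x["bbox"]),q["pixels"][x["mask"]].mean(0).round()) for x in finder.outline_of(q,"cup")])
print([np.round(x["bbox"]) for x in finder.outline_of(q,"tongs")])
```

```text
28.0 [0.50971251 0.01289192 0.16432054] [-0.2274063  -0.87996823  0.65573092]
0.68 -86.98907687837337 75.331364373907
-80 -5.0 8.2
-40 -5.8 8.9
40 -12.9 16.5
60 -12.7 16.2
[(0.9, array([328., 209.,  17.,  25.]), array([113.,  74., 135.])), (0.84, array([342., 263.,  21.,  27.]), array([164.,  79.,  72.])), (0.77, array([245., 188.,  15.,  18.]), array([177., 174., 177.])), (0.59, array([286., 203.,  22.,  19.]), array([170., 118., 139.])), (0.58, array([175., 152.,  13.,  24.]), array([176., 173., 174.]))]
[array([249., 233.,  40.,  24.])]
```

Everything is in place and the cup, second cup and tongs are where they should be. Handing in.

```bash
python3 -c "
from station import workorder
print(workorder.finish_job())"
```

```text
the job is handed in; nothing more can be done
None
```

I handed the job in at about 28 s. The cup stands on the coaster, the spatula lies flat in the compartment with its head under the keeper's lip, and both are released. My checks fit this, but the hand-in returned no verdict.

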